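Change the filter cartridges on a vacuum manifold

TASK

Change the filters on the vacuum manifold: first, with the spent (brown) cartridges still in place, press the yellow vent plunger right down to its stop, hold it there for a second or so and let it spring back. Then pull off every spent cartridge and drop it in the grey discard tub, push every fresh (white, blue-topped) cartridge from the pad fully home on a spigot of its own, and close each spigot that is left over with a red blanking cap, also pushed fully home; a cap you do not need just stays on the bench. Do not disturb the flask, the beaker or the measuring cylinder.

Things in the scene. Friction and masses are not known exactly. Their poses are not given: they have to be found in the camera images.
- port1 (a point): Centre of the flat shoulder at the foot of spigot 1 of the manifold (1 is farthest from the vent plunger, 4 nearest; 75 mm apart). The steel spigot rises straight up from it: 24 mm diameter, 24 mm tall, the top 5 mm tapering to 17 mm. The shoulder is a 38 mm disc, 78 mm above the bench. z up; x, y as the manifold's.
- port2 (a point): Centre of the flat shoulder at the foot of spigot 2 of the manifold (1 is farthest from the vent plunger, 4 nearest; 75 mm apart). The steel spigot rises straight up from it: 24 mm diameter, 24 mm tall, the top 5 mm tapering to 17 mm. The shoulder is a 38 mm disc, 78 mm above the bench. z up; x, y as the manifold's.
- port3 (a point): Centre of the flat shoulder at the foot of spigot 3 of the manifold (1 is farthest from the vent plunger, 4 nearest; 75 mm apart). The steel spigot rises straight up from it: 24 mm diameter, 24 mm tall, the top 5 mm tapering to 17 mm. The shoulder is a 38 mm disc, 78 mm above the bench. z up; x, y as the manifold's.
- port4 (a point): Centre of the flat shoulder at the foot of spigot 4 of the manifold (1 is farthest from the vent plunger, 4 nearest; 75 mm apart). The steel spigot rises straight up from it: 24 mm diameter, 24 mm tall, the top 5 mm tapering to 17 mm. The shoulder is a 38 mm disc, 78 mm above the bench. z up; x, y as the manifold's.
- manifold: Vacuum manifold, fixed: 50 mm steel tube, 400 mm long, along its y axis, with four upright spigots at y = -112.5, -37.5, 37.5, 112.5 mm and a yellow vent plunger at y = +190 mm, all on x = 0. Small blue tap handles on its +x (far) side, lower than the shoulders. Origin on the bench below the middle of the four spigots; stands at a small yaw.
- vent (a joint): How far the spring vent plunger of the manifold is pressed: 0 = up (released), 0.010 m = down on its stop. A spring pushes it back: 2.5 N to start, 7.5 N at the stop.
- vent_top (a point): Centre of the top of the vent plunger's yellow mushroom head (32 mm diameter), 114 mm above the bench when up; it moves straight down 10 mm with the plunger.
- fresh1_mid (a point): Middle (half-way up the axis) of a fresh filter cartridge, 90 g: a straight white cylinder, 52 mm diameter, 54 mm tall, bottom-heavy, blue disc on its closed top, with a socket in its underside (27 mm bore, 26 mm deep). z: axis, up. Starts upright on the pad. Fully home, the rim rests on the shoulder, mid 27 mm above the port point. None if absent.
- fresh2_mid (a point): Middle (half-way up the axis) of a fresh filter cartridge, 90 g: a straight white cylinder, 52 mm diameter, 54 mm tall, bottom-heavy, blue disc on its closed top, with a socket in its underside (27 mm bore, 26 mm deep). z: axis, up. Starts upright on the pad. Fully home, the rim rests on the shoulder, mid 27 mm above the port point. None if absent.
- fresh3_mid (a point): Middle (half-way up the axis) of a fresh filter cartridge, 90 g: a straight white cylinder, 52 mm diameter, 54 mm tall, bottom-heavy, blue disc on its closed top, with a socket in its underside (27 mm bore, 26 mm deep). z: axis, up. Starts upright on the pad. Fully home, the rim rests on the shoulder, mid 27 mm above the port point. None if absent.
- fresh4_mid (a point): Middle (half-way up the axis) of a fresh filter cartridge, 90 g: a straight white cylinder, 52 mm diameter, 54 mm tall, bottom-heavy, blue disc on its closed top, with a socket in its underside (27 mm bore, 26 mm deep). z: axis, up. Starts upright on the pad. Fully home, the rim rests on the shoulder, mid 27 mm above the port point. None if absent.
- spent1_mid (a point): Middle (half-way up, on the axis) of a spent filter cartridge: same shape and size as a fresh one, but its upper half and top are brown. Fully home on port1 at the start, its mid 27 mm above the port point. None if absent from this run.
- spent2_mid (a point): Middle (half-way up, on the axis) of a spent filter cartridge: same shape and size as a fresh one, but its upper half and top are brown. Fully home on port2 at the start, its mid 27 mm above the port point. None if absent from this run.
- spent3_mid (a point): Middle (half-way up, on the axis) of a spent filter cartridge: same shape and size as a fresh one, but its upper half and top are brown. Fully home on port3 at the start, its mid 27 mm above the port point. None if absent from this run.
- spent4_mid (a point): Middle (half-way up, on the axis) of a spent filter cartridge: same shape and size as a fresh one, but its upper half and top are brown. Fully home on port4 at the start, its mid 27 mm above the port point. None if absent from this run.
- cap1_mid (a point): Middle (half-way up the axis) of a red blanking cap, 50 g: 44 mm diameter, 44 mm tall, closed on top, with a socket below (27 mm bore, 27 mm deep). z: axis, up. Starts upright, socket down, on the bench. Fully home on a spigot, its rim rests on the shoulder and its mid is 22 mm above the port point.
- cap2_mid (a point): Middle (half-way up the axis) of a red blanking cap, 50 g: 44 mm diameter, 44 mm tall, closed on top, with a socket below (27 mm bore, 27 mm deep). z: axis, up. Starts upright, socket down, on the bench. Fully home on a spigot, its rim rests on the shoulder and its mid is 22 mm above the port point.
- pad: Blue bench pad, 200 x 220 mm and 1 mm thin, flat on the bench, on which the fresh cartridges stand about 100 mm apart. Origin at its middle.
- tub: Grey open discard tub, fixed, 170 mm (x) x 200 mm (y), 60 mm high, walls and floor 4 mm. Origin at the centre of its underside. It and the pad stand left and right of the robot, either way round.
- flask_mid (a point): Bystander: stoppered conical glass flask, 82 mm base, 140 mm tall; point 60 mm up its axis.
- beaker_mid (a point): Bystander: glass beaker, 68 mm diameter, 85 mm tall; point half-way up its axis.
- cylinder_mid (a point): Bystander: measuring cylinder on a blue foot of 60 mm, 158 mm tall; point 70 mm up its axis.
Not all that is in view belongs to the job. Leave any pink look-alike of the part that bears fresh1_mid alone.

How it is judged:
By the outcome, as a careful person would: the job done as asked, in the order asked, and still so for the second after the job is handed in, with the robot touching nothing.
Of fresh1, fresh2, fresh3, fresh4 only 2 to 4 are there at a start; the rules pass over those that are not, and their reading is None.
Of spent1, spent2, spent3, spent4 only 1 to 2 are there at a start; the rules pass over those that are not, and their reading is None.
At some moment in a run one of fresh1, fresh2, fresh3, fresh4, cap1, cap2 may be knocked a few centimetres aside while the robot is not near it.
It also fails if it takes over 208 s, if anything falls off the work surface, if the arm or the gripper's body presses on something with over 40 N, if the wrist force passes 120 N, or if a joint passes its speed limit or range.

ROBOT

A 6-joint arm with a two-finger parallel gripper is mounted at the origin on the work surface. World frame = base frame: x ahead of the robot, y to its left, z up, the work surface at z = 0. Lengths are in mm, angles in rad, forces in N, time in s.
With the tool pointing down it reaches from about 275 to 1000 mm from the base axis. Payload 8.4 kg.
Tool frame: the origin (TCP) lies at the very end of the fingers, on their centre line; the grasp point (between the pads) lies behind it (r.grip_point_offset is the x of the grasp point in the tool frame, in mm); x points along the fingers, z is the direction in which the jaws open and shut, and the axes are right-handed (so a half turn about x gives the same grasp; the last joint's range is limited). The gripper opens to 85 mm and grips with 20 to 120 N. Pads are 22 mm wide; open, the fingers measure 114 mm over their backs; the gripper's body (76 mm by 85 mm) begins 54 mm behind the grasp point. The pads swing forward as they close: fully open they stand 13 mm farther back than shut.
Start: joints at [1.253, 0.353, 1.633, -0, 1.155, -0.002], TCP at [194.109, 594.096, 231.281] pointing down, gripper open.
Joint ranges: [-2.63, 2.63], [-0.92, 2.1], [0.06, 2.66], [-1.3, 4.44], [0, 2.69], [-3.02, 3.02]. Speed limits (rad/s): [2.22, 2.22, 2.79, 3.14, 3.14, 3.14].

INTERFACE

Orientations are given as [roll, pitch, yaw] about the fixed x, y, z axes, in that order (R = Rz(yaw) Ry(pitch) Rx(roll)).
In Python, from rig import r, vision, order gives the robot as it stands. The module is installed in compiled form; this text tells all that it offers.
- The arm moves only by the tool step_arm, never from a script. Its argument "rows" is a list of rows, each a list of 7 numbers: the shift along the world's x, y, z in mm, then the turn, a rotation vector about the world's x, y, z in rad, then the finger opening in mm, from 0 to 85.4. A call has exactly 8 rows; each row is the pose to reach, as a shift and turn from the pose measured when the call began; what a row does not reach only later rows make up. A row lasts 1/8 s, in which the tool goes at most 62.5 mm and 10.7 degrees, less where a joint would pass 70% of its speed; a pose out of reach is approached as far as the arm can. A call with a gripper value outside its range is refused whole. The fingers move at their own pace and stop on an object; "force" is the grip in N (left out, the last holds). Time passes only in rows, so rows that repeat a pose let the fingers close, or fill a call up. It gives the time, the measured TCP pose, the force and the opening at its end, in the units of the state.
- r.sense(): the state, without advancing time (a new reading comes with each control period).
- vision.grab_frame(name): name is "scene" or "top" or "wrist"; returns (picture, depth): 480x640x3 uint8, red, green, blue; 480x640 float32, mm along the optical axis (not along the pixel's ray), 0 where there is no reading.
- vision.camera_info(name): a dict with "K" (3x3 intrinsics, pixels), "distortion" ([k1, k2, p1, p2, k3] as OpenCV has them; the pictures are not rectified), "origin" and "attitude" of the camera in the world; the wrist camera has in their place "tool_from_camera" (4x4, takes a point from camera to tool coordinates, whose origin is the TCP and whose axes are the tool frame's). Camera axes: x right, y down, z forward; pixel columns grow to the right and rows downward; lengths in mm; the calibration is good to about 2 mm. A picture is of the moment at which its call begins: read the wrist's pose just before it. camera_info takes no time and is no camera call.
- order.sign_off(): hands the job in, once; it reports no verdict.
The state is a dict: "clock": time; "qpos": joint angles; "qvel": joint speeds; "joint_efforts": joint torques, N m; "eef_pos": TCP position; "tcp_rot": TCP orientation; "contact_force": force on the tool from outside, world axes, zero at the start; "wrist_torque": the same for the moment, N m; "opening": opening from 0.0 (shut) to 1.0 (fully open).
Only numpy, scipy, OpenCV 4.12 (cv2) and the standard library are available. Lean on these libraries where they do the work, as an engineer would, in place of code of your own. Each camera call takes 0.05 s, during which the arm holds its last target.

## Working session

There is one attempt and no reset: what is moved stays moved. The work goes in short steps, Python scripts to look and compute and a tool call to move; the robot and the scene stay as the last step left them, time stands still between calls to the robot, and variables do not carry over. Pictures are saved under pics/ and viewed, and the job is handed in when it is done.

Besides the shell and the picture viewer there is one more tool, called by a JSON object that holds its "op" and its "data", one argument or row to a line. step_arm: Moves the arm, as the interface text tells. Its arguments: {"type":"object","properties":{"rows":{"type":"array"},"force":{"type":"number"}},"required":["rows"]}

```bash
mkdir -p pics; cat > h.py <<'E'
import numpy as np, cv2
from rig import r, vision, order
from scipy.spatial.transform import Rotation as R
def snap(name,fn):
    s=r.sense(); im,d=vision.grab_frame(name); cv2.imwrite('pics/'+fn+'.png',im[:,:,::-1]); np.savez('pics/'+fn+'.npz',im=im,d=d,p=s['eef_pos'],q=s['tcp_rot']); return im,d
E
python3 - <<'E'
from h import *
s=r.sense(); print({k:(np.round(v,3).tolist()) for k,v in s.items()}, r.grip_point_offset)
for c in ['scene','top','wrist']:
    snap(c,c+'0'); print(vision.camera_info(c))
E
```

```text
{'clock': 0.0, 'qpos': [1.253, 0.354, 1.634, 0.0, 1.155, -0.002], 'qvel': [0.0, 0.001, 0.0, -0.001, 0.001, 0.001], 'joint_efforts': [0.0, -60.525, -34.205, 0.0, 0.01, 0.0], 'eef_pos': [193.966, 593.652, 230.557], 'tcp_rot': [3.137, 1.569, -1.891], 'contact_force': [0.416, -0.838, -0.205], 'wrist_torque': [0.006, 0.003, -0.001], 'opening': 1.004} -18.700000000000003
{'K': array([[490.95301346,   0.        , 321.68713977],
       [  0.        , 490.95301346, 247.07899966],
       [  0.        ,   0.        ,   1.        ]]), 'distortion': array([0.00502454, 0.        , 0.        , 0.        , 0.        ]), 'origin': array([1353.31103772, -490.89037909,  753.74980815]), 'attitude': array([-2.19040151, -0.007829  ,  1.02840671])}
{'K': array([[503.28241628,   0.        , 314.39270311],
       [  0.        , 503.28241628, 243.90706236],
       [  0.        ,   0.        ,   1.        ]]), 'distortion': array([-0.0132105,  0.       ,  0.       ,  0.       ,  0.       ]), 'origin': array([ 398.67256663,  -46.62547233, 1323.29919331]), 'attitude': array([-3.00241484,  0.00882952, -1.54560174])}
{'K': array([[398.29420824,   0.        , 312.69494582],
       [  0.        , 398.29420824, 242.34708224],
       [  0.        ,   0.        ,   1.        ]]), 'distortion': array([0.03119925, 0.        , 0.        , 0.        , 0.        ]), 'tool_from_camera': array([[ 7.90137721e-04, -2.91955431e-01,  9.56431598e-01,
        -1.42269041e+02],
       [-2.11458489e-04, -9.56431924e-01, -2.91955356e-01,
         7.34346108e+01],
       [ 9.99999665e-01,  2.84393585e-05, -8.17449396e-04,
        -1.07211157e+00],
       [ 0.00000000e+00,  0.00000000e+00,  0.00000000e+00,
         1.00000000e+00]])}
```

View pics/top0.png

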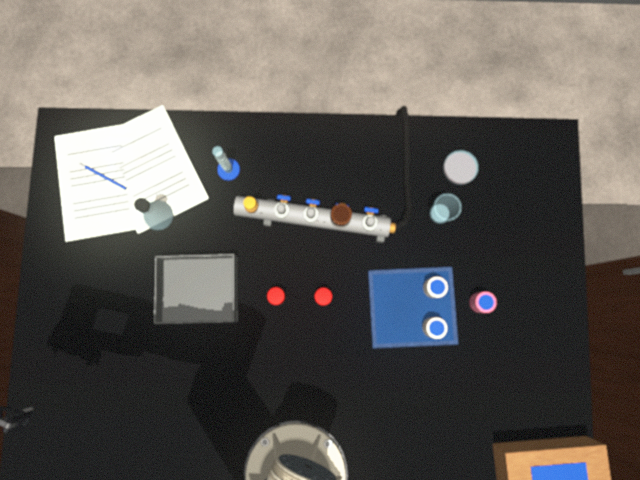

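View pics/scene0.png

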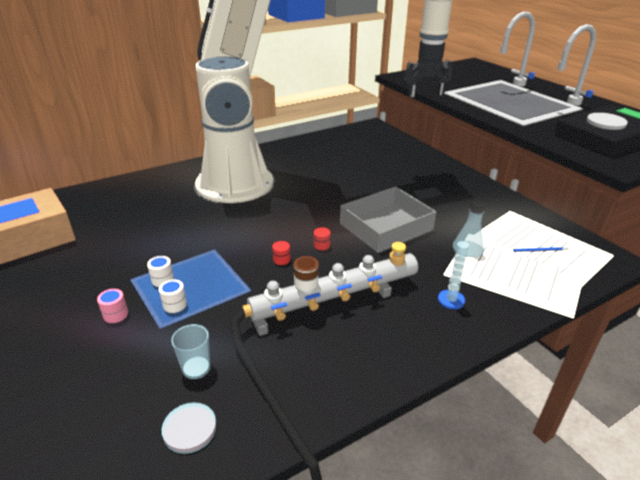

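View pics/wrist0.png

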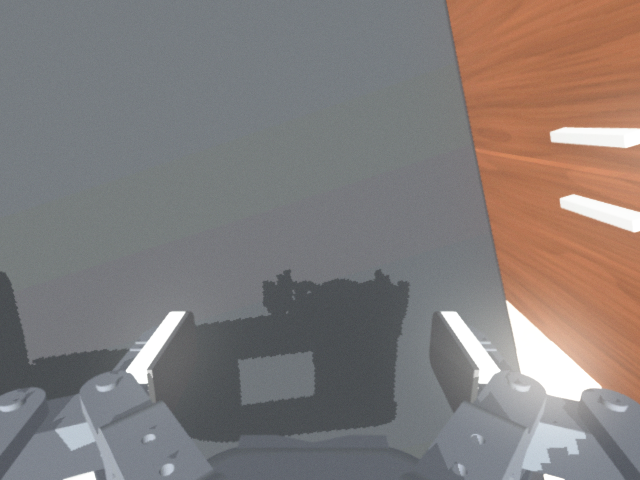

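Top view, things that could be confused:
- **Fresh cartridges:** (437,287) and (436,327), blue-topped with white walls, on the pad. The pink one at (485,301) is the look-alike, and the petri dish is at (461,167).
- **Spent cartridge:** (341,214), brown, on port 2.
- **Caps:** (276,296) and (323,296), red.
- **Vent:** (250,204), yellow. The yellow-brown end fitting at (392,228) is not the vent.

I'll check these in a close crop.

```bash
cat >> h.py <<'E'
def campose(name,p=None,q=None):
    ci=vision.camera_info(name)
    if name=='wrist':
        T=np.eye(4);T[:3,:3]=R.from_euler('xyz',q).as_matrix();T[:3,3]=p
        M=T@ci['tool_from_camera']; return ci,M[:3,:3],M[:3,3]
    return ci,R.from_euler('xyz',ci['attitude']).as_matrix(),np.array(ci['origin'])
def onplane(name,px,z,p=None,q=None):
    ci,Rm,o=campose(name,p,q)
    u=cv2.undistortPoints(np.array(px,float).reshape(-1,1,2),ci['K'],ci['distortion']).reshape(-1,2)
    d=np.c_[u,np.ones(len(u))]@Rm.T
    return o+d*((z-o[2])/d[:,2])[:,None]
def deproj(name,px,depth,p=None,q=None):
    ci,Rm,o=campose(name,p,q)
    u=cv2.undistortPoints(np.array(px,float).reshape(-1,1,2),ci['K'],ci['distortion']).reshape(-1,2)
    return o+(np.c_[u,np.ones(len(u))]*np.array(depth)[:,None])@Rm.T
def proj(name,X,p=None,q=None):
    ci,Rm,o=campose(name,p,q)
    c=(np.array(X,float).reshape(-1,3)-o)@Rm
    return cv2.projectPoints(c.reshape(-1,1,3),np.zeros(3),np.zeros(3),ci['K'],ci['distortion'])[0].reshape(-1,2)
E
python3 - <<'E'
from h import *
D=np.load('pics/top0.npz'); im,d=D['im'],D['d']
c=cv2.resize(im[180:350,230:510],None,fx=2.8,fy=2.8,interpolation=cv2.INTER_CUBIC); cv2.imwrite('pics/crop0.png',c[:,:,::-1])
hsv=cv2.cvtColor(im,cv2.COLOR_RGB2HSV)
def blob(cx,cy,rad,f,z,n):
    yy,xx=np.mgrid[:480,:640]; m=f&((xx-cx)**2+(yy-cy)**2<rad**2)
    k,lab,st,ce=cv2.connectedComponentsWithStats(m.astype(np.uint8)); i=1+np.argmax(st[1:,4])
    mm=lab==i; c=ce[i]; ys,xs=np.nonzero(mm)
    P=deproj('top',np.c_[xs,ys],d[ys,xs])
    print(n,c.round(1),st[i,4],'plane',onplane('top',[c],z)[0].round(1),'depth med',np.median(P,0).round(1))
H,S,V=[hsv[...,i].astype(int) for i in range(3)]
red=((H<6)|(H>174))&(S>180)&(V>120)
blob(276,296,14,red,44,'cap1'); blob(323,296,14,red,44,'cap2')
blue=(H>100)&(H<125)&(S>150)&(V>130)
blob(437,287,10,blue,55,'freshA'); blob(436,327,10,blue,55,'freshB')
br=(H<15)&(S>80)&(V<120)
blob(341,214,14,br,132,'spent')
ye=(H>15)&(H<35)&(S>120)
blob(250,204,12,ye,114,'vent')
blob(312,213,200,ye&False|(np.hypot(*(np.mgrid[:480,:640]-np.array([213,312])[:,None,None]))<3),102,'p3')
E
```

```text
cap1 [275.2 294.8] 230 plane [444.9  65.1  44. ] depth med [445.9  66.   43.3]
cap2 [322.8 295.2] 227 plane [447.  -55.3  44. ] depth med [447.6 -55.5  43. ]
freshA [437.  286.6] 127 plane [ 475.1 -341.7   55. ] depth med [ 474.5 -341.9   53.8]
freshB [436.3 327.7] 132 plane [ 373.2 -339.1   55. ] depth med [ 372.6 -338.9   54.1]
spent [340.3 213. ] 212 plane [641.8 -92.4 132. ] depth med [641.7 -92.  133. ]
vent [250.2 203.5] 178 plane [664.3 128.5 114. ] depth med [665.5 129.9 111.4]
p3 [312. 213.] 25 plane [646.4 -23.7 102. ] depth med [646.8 -23.8 101.3]
```

View pics/crop0.png

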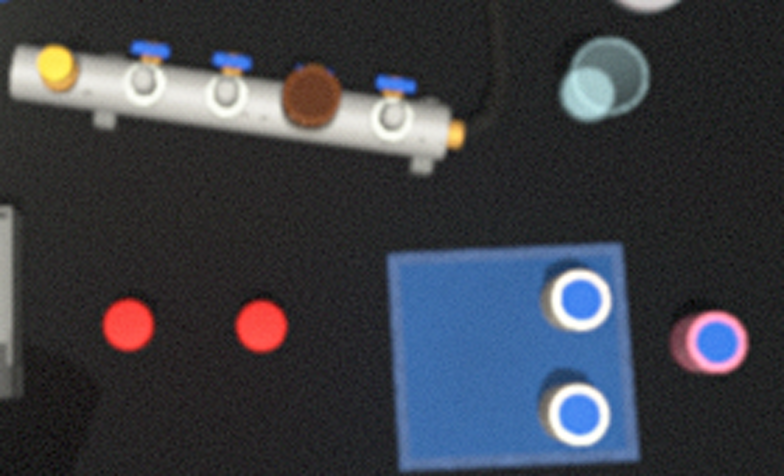

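```bash
python3 - <<'E'
from h import *
s=r.sense(); print(R.from_euler('xyz',s['tcp_rot']).as_matrix().round(3))
D=np.load('pics/top0.npz'); 
for px,z in [((157,213),60),((228,170),10),((447,207),40),((154,256),60),((237,253),60),((237,324),60),((154,324),60),((283,209),102),((371,221),102)]:
    print(px,onplane('top',[px],z)[0].round(0))
E
```

```text
[[-0.    -0.951  0.311]
 [-0.001  0.311  0.951]
 [-1.    -0.    -0.001]]
(157, 213) [646. 375.  60.]
(228, 170) [778. 208.  10.]
(447, 207) [ 683. -373.   40.]
(154, 256) [535. 375.  60.]
(237, 253) [547. 164.  60.]
(237, 324) [370. 156.  60.]
(154, 324) [364. 363.  60.]
(283, 209) [655.  48. 102.]
(371, 221) [ 630. -170.  102.]
```

{"op": "step_arm", "data": {
  "rows": [
    [35,-46,8,0,0,-0.17,0],
    [70,-92,15,0,0,-0.34,0],
    [105,-138,22,0,0,-0.51,0],
    [140,-184,30,0,0,-0.68,0],
    [175,-230,37,0,0,-0.85,0],
    [210,-276,44,0,0,-1.02,0],
    [245,-322,50,0,0,-1.19,0],
    [280,-368,50,0,0,-1.36,0]
  ],
  "force": 60
}}

```text
clock: 1.15
eef_pos: [475.1, 224.2, 281.3]
tcp_rot: [1.858, 1.57, 1.748]
contact_force: [0.6, 0.1, -0.7]
opening: -0.002
```

{"op": "step_arm", "data": {
  "rows": [
    [30,-31,0,0,0,0,0],
    [60,-62,0,0,0,0,0],
    [90,-93,0,0,0,0,0],
    [120,-124,0,0,0,0,0],
    [150,-155,0,0,0,0,0],
    [175,-184,0,0,0,0,0],
    [175,-184,0,0,0,0,0],
    [175,-184,0,0,0,0,0]
  ]
}}

```text
clock: 2.15
eef_pos: [649.5, 40.5, 280.8]
tcp_rot: [2.59, 1.569, 2.479]
contact_force: [0.1, -0.2, 0.7]
opening: 0.001
```

```bash
python3 - <<'E'
from h import *
im,d=snap('wrist','w1'); s=r.sense(); print(s['eef_pos'],s['qpos'].round(3)); print(R.from_euler('xyz',s['tcp_rot']).as_matrix().round(3))
E
```

```text
[649.32735783  40.88613186 280.99653658] [6.000e-02 3.530e-01 1.520e+00 1.000e-03 1.269e+00 1.700e-01]
[[-0.001  0.11   0.994]
 [ 0.001  0.994 -0.11 ]
 [-1.     0.001 -0.001]]
```

View pics/w1.png

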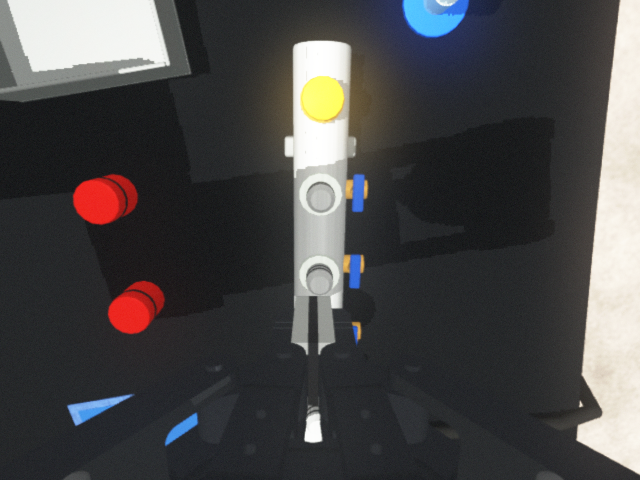

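```bash
python3 - <<'E'
from h import *
D=np.load('pics/w1.npz'); im=D['im']
hsv=cv2.cvtColor(im,cv2.COLOR_RGB2HSV)
ye=(hsv[...,0]>18)&(hsv[...,0]<36)&(hsv[...,1]>150)&(hsv[...,2]>150); ye[150:]=0
ys,xs=np.nonzero(ye); (c,rad)=cv2.minEnclosingCircle(np.c_[xs,ys].astype(np.float32)); print('vent',xs.mean(),ys.mean(),c,rad)
cv2.imwrite('pics/c1.png',cv2.resize(im[60:320,240:400],None,fx=2.3,fy=2.3,interpolation=cv2.INTER_CUBIC)[:,:,::-1])
for n,px,z in [('vent',(xs.mean(),ys.mean()),114),('p4tip',(320,196),102),('p3tip',(319,281),102)]:
    print(n,onplane('wrist',[px],z,D['p'],D['q'])[0].round(1))
E
```

```text
vent 330.2397003745318 102.80898876404494 (322.5, 98.5) 22.192440032958984
vent [672.2 123.9 114. ]
p4tip [657.5  54.3 102. ]
p3tip [648.8 -19.7 102. ]
```

View pics/c1.png

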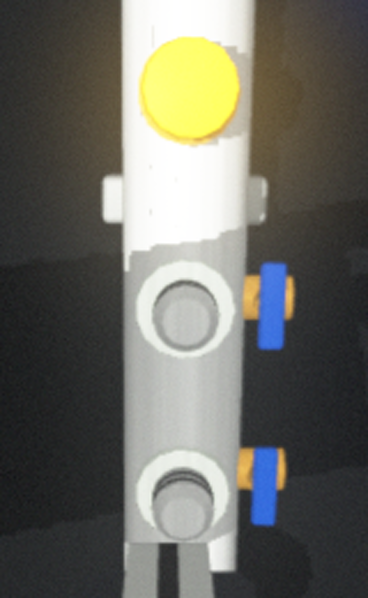

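```bash
python3 - <<'E'
from h import *
from scipy.optimize import least_squares
D=np.load('pics/w1.npz'); p,q=D['p'],D['q']
obs=[(190,114,(322.6,98.3)),(112.5,102,(320.9,197.4)),(112.5,78,(320.9,193.9)),(37.5,102,(319.6,279.6)),(37.5,78,(319.1,273.5))]
for y,z,px in obs: print(y,z,onplane('wrist',[px],z,p,q)[0].round(1))
def f(v):
    return np.concatenate([proj('wrist',[[v[0]-y*np.sin(v[2]),v[1]+y*np.cos(v[2]),z]],p,q)[0]-px for y,z,px in obs])
o=least_squares(f,[645,-55,-.1]); print(o.x,o.fun.round(1))
def P(y): return o.x[0]-y*np.sin(o.x[2]),o.x[1]+y*np.cos(o.x[2])
for y in(-112.5,-37.5,37.5,112.5,190): print(y,np.round(P(y),1))
E
```

```text
190 114 [667.  127.6 114. ]
112.5 102 [658.1  53.1 102. ]
112.5 78 [658.5  51.7  78. ]
37.5 102 [649.4 -18.5 102. ]
37.5 78 [649.  -22.2  78. ]
[ 6.44657828e+02 -5.92773665e+01 -1.19638621e-01] [ 0.2 -2.7  0.   0.8 -0.5 -0.8  0.1  3.9  0.1 -0.1]
-112.5 [ 631.2 -171. ]
-37.5 [640.2 -96.5]
37.5 [649.1 -22. ]
112.5 [658.1  52.4]
190 [667.3 129.4]
```

{"op": "step_arm", "data": {
  "rows": [
    [6,30,-10,0,0,0,0],
    [12,60,-40,0,0,0,0],
    [18,88,-80,0,0,0,0],
    [18,88,-120,0,0,0,0],
    [18,88,-150,0,0,0,0],
    [18,88,-160,0,0,0,0],
    [18,88,-161,0,0,0,0],
    [18,88,-161,0,0,0,0]
  ]
}}

```text
clock: 3.2
eef_pos: [668.1, 129.2, 121.6]
tcp_rot: [1.007, 1.569, 0.896]
contact_force: [0.1, -0.5, -0.8]
opening: 0.002
```

```bash
python3 - <<'E'
from h import *
snap('wrist','w2'); s=r.sense(); print(s['eef_pos'],s['contact_force'])
E
```

```text
[668.1928617  129.11813524 121.68822563] [-0.08327514  0.5314391   0.64456266]
```

View pics/w2.png

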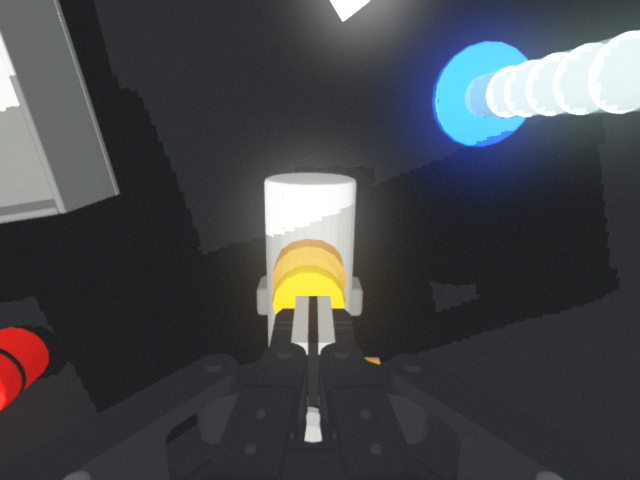

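The fingertips at (313,300) sit over the yellow head, centred at about (309,300). Pressing now.

{"op": "step_arm", "data": {
  "rows": [
    [0,0,-4,0,0,0,0],
    [0,0,-8,0,0,0,0],
    [0,0,-11,0,0,0,0],
    [0,0,-14,0,0,0,0],
    [0,0,-17,0,0,0,0],
    [0,0,-19,0,0,0,0],
    [0,0,-20,0,0,0,0],
    [0,0,-20,0,0,0,0]
  ]
}}

```text
clock: 4.25
eef_pos: [668.7, 129.2, 103.5]
tcp_rot: [0.663, 1.568, 0.553]
contact_force: [-4.3, -1.3, 16.7]
opening: 0.002
```

{"op": "step_arm", "data": {
  "rows": [
    [0,0,-1,0,0,0,0],
    [0,0,-1,0,0,0,0],
    [0,0,-1,0,0,0,0],
    [0,0,-1,0,0,0,0],
    [0,0,-1,0,0,0,0],
    [0,0,-1,0,0,0,0],
    [0,0,-1,0,0,0,0],
    [0,0,-1,0,0,0,0]
  ]
}}

```text
clock: 5.25
eef_pos: [668.8, 129.1, 103.6]
tcp_rot: [0.636, 1.568, 0.525]
contact_force: [-2.5, -0.5, 12.5]
opening: 0.002
```

{"op": "step_arm", "data": {
  "rows": [
    [0,0,0,0,0,0,0],
    [0,0,0,0,0,0,0],
    [0,0,0,0,0,0,0],
    [0,0,10,0,0,0,0],
    [0,0,30,0,0,0,0],
    [0,0,60,0,0,0,0],
    [0,0,90,0,0,0,0],
    [0,0,120,0,0,0,0]
  ]
}}

```text
clock: 6.25
eef_pos: [668.5, 129.1, 225.5]
tcp_rot: [0.64, 1.568, 0.53]
contact_force: [0.3, -0.3, -0.0]
opening: -0.004
```

{"op": "step_arm", "data": {
  "rows": [
    [-5,-40,0,0,0,0,85],
    [-10,-80,0,0,0,0,85],
    [-14,-120,0,0,0,0,85],
    [-18,-160,0,0,0,0,85],
    [-23,-200,0,0,0,0,85],
    [-28,-225,0,0,0,-0.01,85],
    [-28,-225,0,0,0,-0.01,85],
    [-28,-225,0,0,0,-0.01,85]
  ]
}}

```text
clock: 7.25
eef_pos: [640.7, -95.4, 226.1]
tcp_rot: [0.648, 1.567, 0.528]
contact_force: [-0.3, -0.2, 0.0]
opening: 0.996
```

```bash
python3 - <<'E'
from h import *
snap('wrist','w3'); s=r.sense(); print(s['eef_pos'],R.from_euler('xyz',s['tcp_rot']).as_matrix().round(3))
E
```

```text
[640.70676047 -95.05783072 225.9258895 ] [[ 0.003  0.119  0.993]
 [ 0.002  0.993 -0.119]
 [-1.     0.002  0.003]]
```

View pics/w3.png

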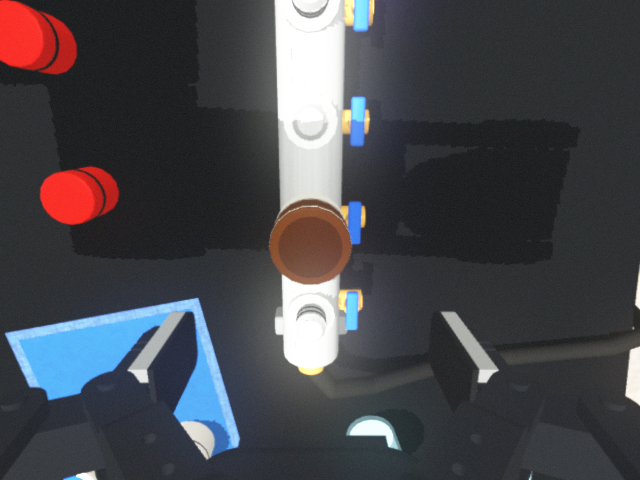

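```bash
python3 - <<'E'
from h import *
D=np.load('pics/w3.npz'); p,q=D['p'],D['q']
for n,px,z in [('spent',(310.5,241.5),132),('p3 tip',(310,122),102),('p3sh',(311,119),78),('p1tip',(312,324),102),('p1sh',(312,319),78)]:
    print(n,onplane('wrist',[px],z,p,q)[0].round(1))
im=D['im']; cv2.imwrite('pics/c3.png',cv2.resize(im[90:370,250:400],None,fx=2.1,fy=2.1,interpolation=cv2.INTER_CUBIC)[:,:,::-1])
E
```

```text
spent [640.5 -93.7 132. ]
p3 tip [648.8 -23.5 102. ]
p3sh [649.6 -21.6  78. ]
p1tip [ 632.7 -166.4  102. ]
p1sh [ 631.7 -174.9   78. ]
```

View pics/c3.png

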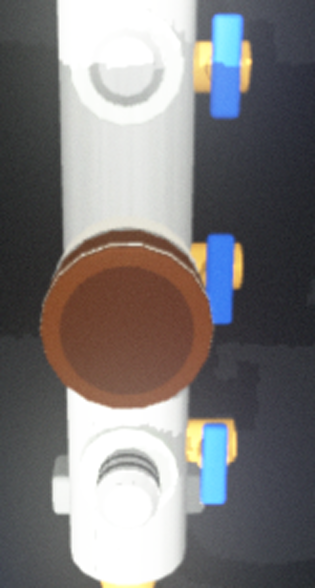

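{"op": "step_arm", "data": {
  "rows": [
    [0,-1,-30,0,0,0,85],
    [0,-1,-60,0,0,0,85],
    [0,-1,-90,0,0,0,85],
    [0,-1,-115,0,0,0,85],
    [0,-1,-130,0,0,0,85],
    [0,-1,-137,0,0,0,85],
    [0,-1,-137,0,0,0,40],
    [0,-1,-137,0,0,0,40]
  ],
  "force": 60
}}

```text
clock: 8.3
eef_pos: [641.0, -96.0, 90.0]
tcp_rot: [0.586, 1.567, 0.466]
contact_force: [-11.3, 1.5, 46.2]
opening: 0.597
```

{"op": "step_arm", "data": {
  "rows": [
    [0,0,0,0,0,0,40],
    [0,0,0,0,0,0,40],
    [0,0,3,0,0,0,40],
    [0,0,8,0,0,0,40],
    [0,0,14,0,0,0,40],
    [0,0,22,0,0,0,40],
    [0,0,32,0,0,0,40],
    [0,0,45,0,0,0,40]
  ]
}}

```text
clock: 9.3
eef_pos: [641.1, -96.1, 135.9]
tcp_rot: [0.528, 1.566, 0.409]
contact_force: [-0.2, 0.2, -1.3]
opening: 0.597
```

{"op": "step_arm", "data": {
  "rows": [
    [-25,10,25,0,0,0,40],
    [-55,60,45,0,0,0,40],
    [-82,115,45,0,0,0,40],
    [-110,170,45,0,0,0,40],
    [-138,225,45,0,0,0,40],
    [-164,280,45,0,0,0,40],
    [-186,335,35,0,0,0,40],
    [-187,361,20,0,0,0,40]
  ]
}}

```text
clock: 10.3
eef_pos: [453.2, 267.7, 157.1]
tcp_rot: [0.635, 1.564, 0.518]
contact_force: [-0.0, -0.2, -0.8]
opening: 0.601
```

{"op": "step_arm", "data": {
  "rows": [
    [0,0,-30,0,0,0,40],
    [0,0,-65,0,0,0,40],
    [0,0,-95,0,0,0,40],
    [0,0,-115,0,0,0,40],
    [0,0,-125,0,0,0,40],
    [0,0,-125,0,0,0,40],
    [0,0,-125,0,0,0,40],
    [0,0,-125,0,0,0,40]
  ]
}}

```text
clock: 11.3
eef_pos: [453.8, 268.0, 33.0]
tcp_rot: [0.635, 1.563, 0.517]
contact_force: [0.8, 0.3, -0.6]
opening: 0.597
```

```bash
python3 - <<'E'
from h import *
snap('wrist','w4'); s=r.sense(); print(s['eef_pos'],s['contact_force'],s['opening'])
E
```

```text
[453.65454027 267.99020084  32.83915558] [-1.02156194 -0.31853898 -0.9178573 ] 0.5948455311074552
```

View pics/w4.png

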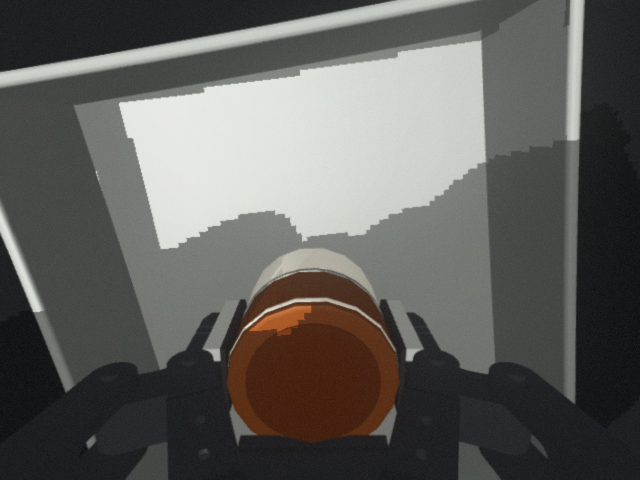

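The spent cartridge is held upright at (313,370) inside the tub walls. I'll lower it a little further, release, and rise.

{"op": "step_arm", "data": {
  "rows": [
    [0,0,-6,0,0,0,40],
    [0,0,-10,0,0,0,40],
    [0,0,-10,0,0,0,70],
    [0,0,-10,0,0,0,70],
    [0,0,-10,0,0,0,70],
    [0,0,20,0,0,0,70],
    [0,0,60,0,0,0,70],
    [0,0,100,0,0,0,70]
  ]
}}

```text
clock: 12.35
eef_pos: [453.5, 267.9, 134.0]
tcp_rot: [0.635, 1.563, 0.517]
contact_force: [0.2, -0.4, -0.7]
opening: 0.817
```

```bash
python3 - <<'E'
from h import *
snap('wrist','w5'); s=r.sense(); print(s['eef_pos'],s['contact_force'],s['opening'])
E
```

```text
[455.93766905 269.31966222 138.9106381 ] [2.36687882 0.59264366 4.73689761] 0.8217362146333647
```

View pics/w5.png

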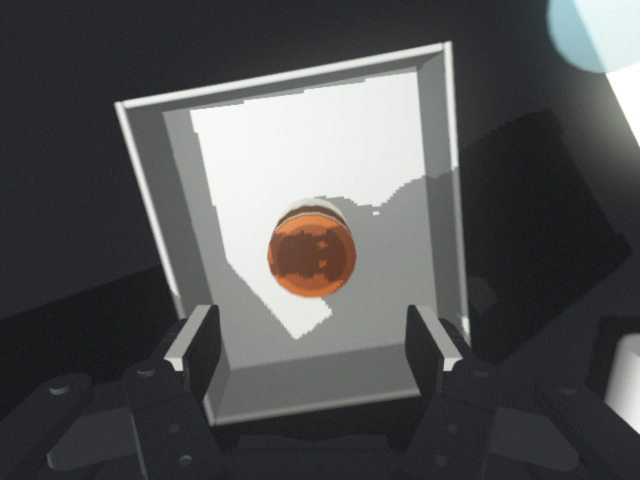

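{"op": "step_arm", "data": {
  "rows": [
    [-2,-40,20,0,0,0,80],
    [-4,-90,20,0,0,0,80],
    [-6,-140,10,0,0,0,80],
    [-8,-190,0,0,0,0,80],
    [-8,-203,-10,0,0,0,80],
    [-8,-203,-20,0,0,0,80],
    [-8,-203,-20,0,0,0,80],
    [-8,-203,-20,0,0,0,80]
  ]
}}

```text
clock: 13.4
eef_pos: [448.2, 67.4, 119.0]
tcp_rot: [0.644, 1.556, 0.528]
contact_force: [-1.5, -0.3, -0.4]
opening: 0.93
```

```bash
python3 - <<'E'
from h import *
snap('wrist','w6'); s=r.sense(); print(s['eef_pos'],s['opening'])
E
```

```text
[448.29242499  67.29993235 119.118316  ] 0.9338960066846775
```

View pics/w6.png

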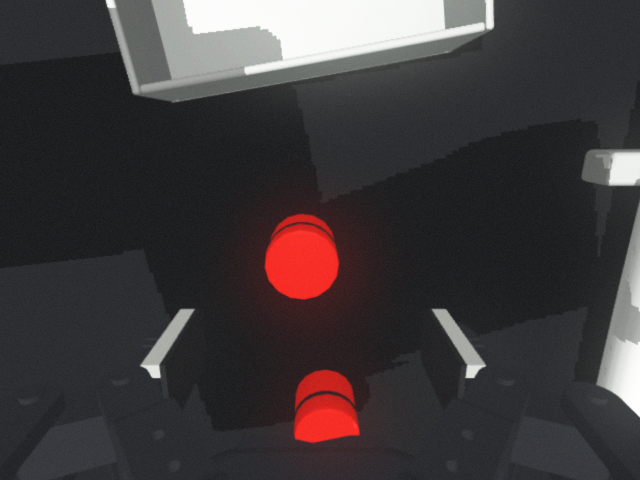

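```bash
cat >> h.py <<'E'
def turn(yaw=-0.12):
    T=np.array([[0,-np.sin(yaw),np.cos(yaw)],[0,np.cos(yaw),np.sin(yaw)],[-1,0,0]])
    s=r.sense(); return (R.from_matrix(T)*R.from_euler('xyz',s['tcp_rot']).inv()).as_rotvec().round(4)
E
python3 - <<'E'
from h import *
D=np.load('pics/w6.npz'); p,q=D['p'],D['q']
print(onplane('wrist',[(302,262)],44,p,q)[0].round(1), turn(), p)
E
```

```text
[443.1  63.4  44. ] [-0.0074  0.013  -0.0042] [448.23220063  67.36764354 118.99677177]
```

{"op": "step_arm", "data": {
  "rows": [
    [-4,-3,-20,-0.007,0.013,-0.004,80],
    [-4,-3,-45,-0.007,0.013,-0.004,80],
    [-4,-3,-70,-0.007,0.013,-0.004,80],
    [-4,-3,-95,-0.007,0.013,-0.004,80],
    [-4,-3,-109,-0.007,0.013,-0.004,80],
    [-4,-3,-109,-0.007,0.013,-0.004,80],
    [-4,-3,-109,-0.007,0.013,-0.004,30],
    [-4,-3,-109,-0.007,0.013,-0.004,30]
  ]
}}

```text
clock: 14.45
eef_pos: [444.8, 64.4, 10.8]
tcp_rot: [0.554, 1.569, 0.434]
contact_force: [0.4, 0.2, 0.9]
opening: 0.53
```

{"op": "step_arm", "data": {
  "rows": [
    [0,0,0,0,0,0,30],
    [0,0,0,0,0,0,30],
    [0,0,10,0,0,0,30],
    [0,0,40,0,0,0,30],
    [0,0,80,0,0,0,30],
    [0,0,120,0,0,0,30],
    [0,0,150,0,0,0,30],
    [0,0,150,0,0,0,30]
  ]
}}

```text
clock: 15.45
eef_pos: [446.4, 64.6, 163.4]
tcp_rot: [0.318, 1.564, 0.198]
contact_force: [0.4, 0.4, -0.9]
opening: 0.499
```

```bash
python3 - <<'E'
from h import *
snap('wrist','w7'); s=r.sense(); print(s['eef_pos'],s['opening'],turn())
E
```

```text
[445.33742714  64.44867477 161.87033017] 0.4982016715347047 [-0.0009  0.0038 -0.0002]
```

View pics/w7.png

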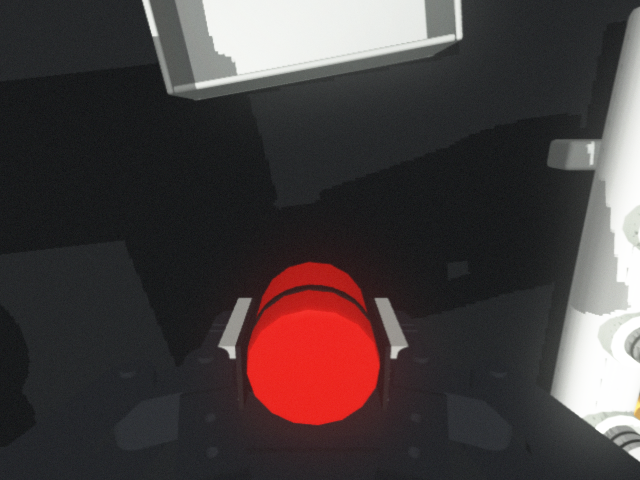

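```bash
cat >> h.py <<'E'
def inhand(fn,px,top):
    D=np.load('pics/'+fn+'.npz'); p,q=D['p'],D['q']
    X=onplane('wrist',[px],p[2]+top,p,q)[0]; print('offset world from TCP',(X-p).round(1))
E
python3 - <<'E'
from h import *
for t in (31,34,37): inhand('w7',(313,366.5),t)
E
```

```text
offset world from TCP [ 0.1 -2.9 31. ]
offset world from TCP [ 0.3 -0.8 34. ]
offset world from TCP [ 0.6  1.2 37. ]
```

{"op": "step_arm", "data": {
  "rows": [
    [40,-2,0,0,0.004,0,30],
    [85,-5,0,0,0.004,0,30],
    [130,-8,0,0,0.004,0,30],
    [175,-11,0,0,0.004,0,30],
    [205,-11,-5,0,0.004,0,30],
    [213,-11,-20,0,0.004,0,30],
    [213,-11,-35,0,0.004,0,30],
    [213,-11,-38,0,0.004,0,30]
  ]
}}

```text
clock: 16.5
eef_pos: [655.6, 53.4, 121.4]
tcp_rot: [3.138, 1.566, 3.019]
contact_force: [-0.1, 0.2, -0.6]
opening: 0.5
```

```bash
python3 - <<'E'
from h import *
snap('wrist','w8');im,d=snap('scene','s8'); s=r.sense(); print(s['eef_pos'],s['opening'],turn())
cv2.imwrite('pics/s8c.png',cv2.resize(im[200:340,230:430],None,fx=4,fy=4,interpolation=cv2.INTER_CUBIC)[:,:,::-1])
E
```

```text
[656.97338713  53.46614168 123.12190917] 0.5014593276108981 [-0.0008 -0.002  -0.0004]
```

View pics/w8.png

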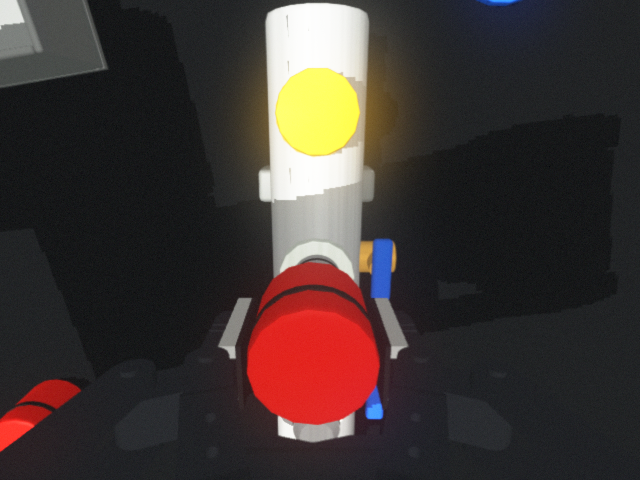

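View pics/s8c.png

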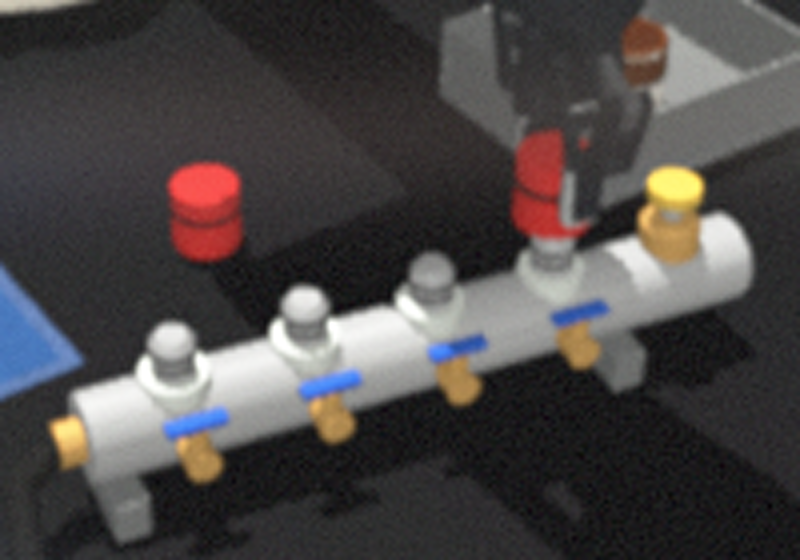

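{"op": "step_arm", "data": {
  "rows": [
    [1,0,-5,0,0,0,30],
    [1,0,-10,0,0,0,30],
    [1,0,-15,0,0,0,30],
    [1,0,-20,0,0,0,30],
    [1,0,-25,0,0,0,30],
    [1,0,-30,0,0,0,30],
    [1,0,-34,0,0,0,30],
    [1,0,-34,0,0,0,30]
  ]
}}

```text
clock: 17.6
eef_pos: [658.0, 53.5, 89.3]
tcp_rot: [2.867, 1.569, 2.747]
contact_force: [0.1, 0.2, 3.5]
opening: 0.498
```

{"op": "step_arm", "data": {
  "rows": [
    [0,0,-1,0,0,0,30],
    [0,0,-2,0,0,0,30],
    [0,0,-3,0,0,0,30],
    [0,0,-3,0,0,0,30],
    [0,0,-3,0,0,0,30],
    [0,0,-3,0,0,0,30],
    [0,0,-3,0,0,0,30],
    [0,0,-3,0,0,0,30]
  ]
}}

```text
clock: 18.6
eef_pos: [658.1, 53.5, 89.1]
tcp_rot: [2.722, 1.569, 2.602]
contact_force: [-10.9, -1.5, 25.6]
opening: 0.498
```

{"op": "step_arm", "data": {
  "rows": [
    [0,0,0,0,0,0,80],
    [0,0,0,0,0,0,80],
    [0,0,0,0,0,0,80],
    [0,0,10,0,0,0,80],
    [0,0,40,0,0,0,80],
    [0,0,80,0,0,0,80],
    [0,0,110,0,0,0,80],
    [0,0,110,0,0,0,80]
  ]
}}

```text
clock: 19.6
eef_pos: [659.9, 53.6, 202.5]
tcp_rot: [0.415, 1.567, 0.295]
contact_force: [0.1, -0.7, -0.8]
opening: 0.935
```

```bash
python3 - <<'E'
from h import *
im,d=snap('wrist','w9'); s=r.sense(); print(s['eef_pos'],s['opening'],turn())
D=np.load('pics/w9.npz'); p,q=D['p'],D['q']
hsv=cv2.cvtColor(im,cv2.COLOR_RGB2HSV); 
i,dd=snap('top','t9')
cv2.imwrite('pics/t9c.png',cv2.resize(i[180:350,230:510],None,fx=2.8,fy=2.8,interpolation=cv2.INTER_CUBIC)[:,:,::-1])
E
```

```text
[658.75332701  53.57507946 200.57384086] 0.9343604534835295 [-0.001   0.0011 -0.0004]
```

View pics/w9.png

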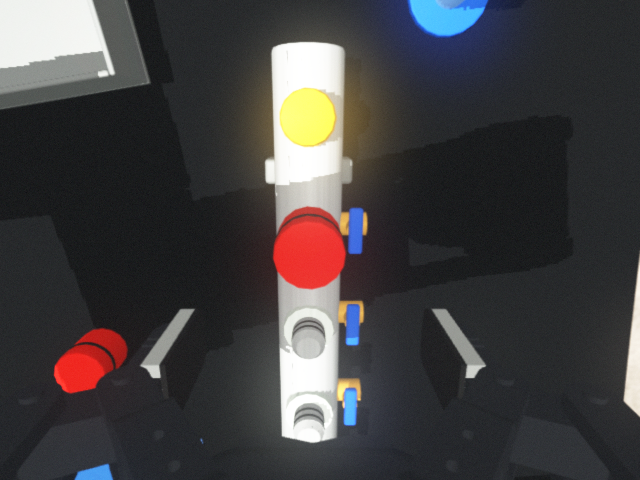

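View pics/t9c.png

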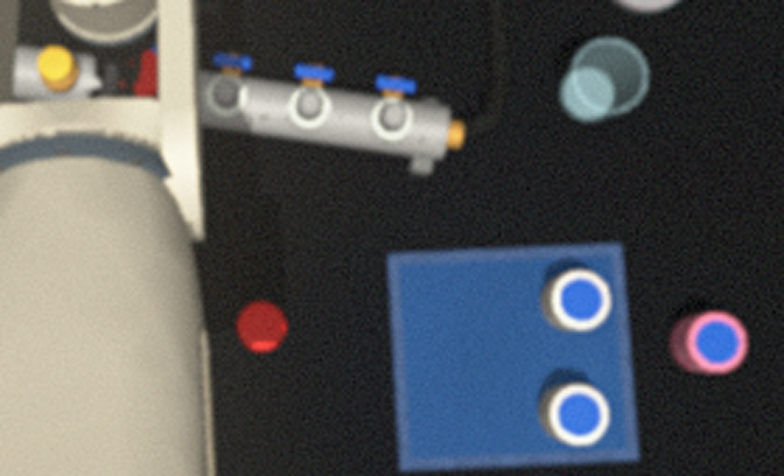

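{"op": "step_arm", "data": {
  "rows": [
    [-40,-20,0,0,0,0,80],
    [-85,-44,0,0,0,0,80],
    [-130,-67,0,0,0,0,80],
    [-175,-90,-20,0,0,0,80],
    [-205,-106,-50,0,0,0,80],
    [-213,-110,-80,0,0,0,80],
    [-213,-110,-80,0,0,0,80],
    [-213,-110,-80,0,0,0,80]
  ]
}}

```text
clock: 20.7
eef_pos: [445.7, -56.4, 119.6]
tcp_rot: [2.554, 1.569, 2.434]
contact_force: [0.2, 0.1, 0.5]
opening: 0.936
```

```bash
python3 - <<'E'
from h import *
im,d=snap('wrist','w10'); s=r.sense(); print(s['eef_pos'],s['opening'],turn())
cv2.imwrite('pics/w10c.png',cv2.resize(im[150:430,180:440],None,fx=2,fy=2,interpolation=cv2.INTER_CUBIC)[:,:,::-1])
E
```

```text
[446.12184725 -56.40542629 119.90732469] 0.9357475363474078 [-0.0008 -0.0001 -0.0007]
```

View pics/w10c.png

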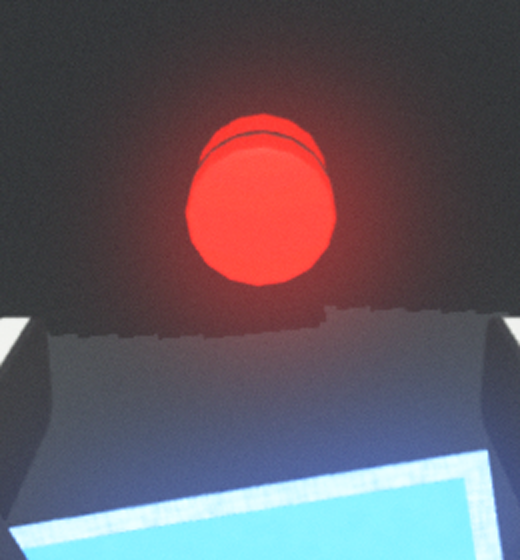

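```bash
python3 - <<'E'
from h import *
D=np.load('pics/w10.npz'); p,q=D['p'],D['q']
print(onplane('wrist',[(310.5,258)],44,p,q)[0].round(1))
E
```

```text
[444.7 -59.3  44. ]
```

{"op": "step_arm", "data": {
  "rows": [
    [-1,-2,-20,0,0,0,80],
    [-1,-2,-45,0,0,0,80],
    [-1,-2,-70,0,0,0,80],
    [-1,-2,-95,0,0,0,80],
    [-1,-2,-109,0,0,0,80],
    [-1,-2,-109,0,0,0,80],
    [-1,-2,-109,0,0,0,30],
    [-1,-2,-109,0,0,0,30]
  ]
}}

```text
clock: 21.75
eef_pos: [445.8, -58.4, 11.8]
tcp_rot: [0.481, 1.569, 0.362]
contact_force: [-1.3, -0.1, 0.4]
opening: 0.531
```

{"op": "step_arm", "data": {
  "rows": [
    [0,0,0,0,0,0,30],
    [0,0,0,0,0,0,30],
    [0,0,10,0,0,0,30],
    [0,0,40,0,0,0,30],
    [0,0,80,0,0,0,30],
    [0,0,120,0,0,0,30],
    [0,0,150,0,0,0,30],
    [0,0,150,0,0,0,30]
  ]
}}

```text
clock: 22.75
eef_pos: [447.3, -58.7, 164.3]
tcp_rot: [0.101, 1.564, -0.018]
contact_force: [-0.2, -0.5, 0.1]
opening: 0.498
```

```bash
python3 - <<'E'
from h import *
snap('wrist','w11'); s=r.sense(); print(s['eef_pos'],s['opening'],turn())
E
```

```text
[446.31713917 -58.52971812 162.78118169] 0.4976892019507932 [-0.0003  0.004  -0.0006]
```

View pics/w11.png

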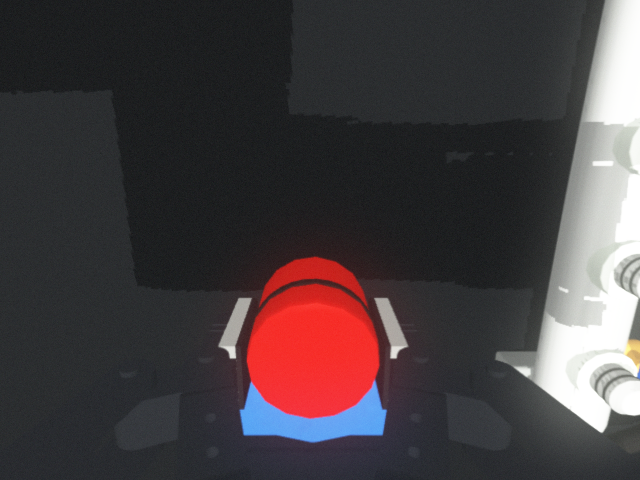

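{"op": "step_arm", "data": {
  "rows": [
    [40,7,0,0,0.003,0,30],
    [85,15,0,0,0.003,0,30],
    [130,24,0,0,0.003,0,30],
    [170,35,0,0,0.003,0,30],
    [197,35,-5,0,0.003,0,30],
    [203,35,-20,0,0.003,0,30],
    [203,35,-37,0,0.003,0,30],
    [203,35,-42,0,0.003,0,30]
  ]
}}

```text
clock: 23.8
eef_pos: [646.7, -23.6, 118.2]
tcp_rot: [-3.127, 1.567, 3.037]
contact_force: [0.2, -0.0, -0.3]
opening: 0.496
```

```bash
python3 - <<'E'
from h import *
im,d=snap('scene','s12'); s=r.sense(); print(s['eef_pos'],s['contact_force'],turn())
cv2.imwrite('pics/s12c.png',cv2.resize(im[200:340,230:430],None,fx=4,fy=4,interpolation=cv2.INTER_CUBIC)[:,:,::-1])
E
```

```text
[647.07626612 -23.6449439  118.58638892] [-0.76015508 -0.22313368 -0.96504373] [-0.0004 -0.0028 -0.0004]
```

View pics/s12c.png

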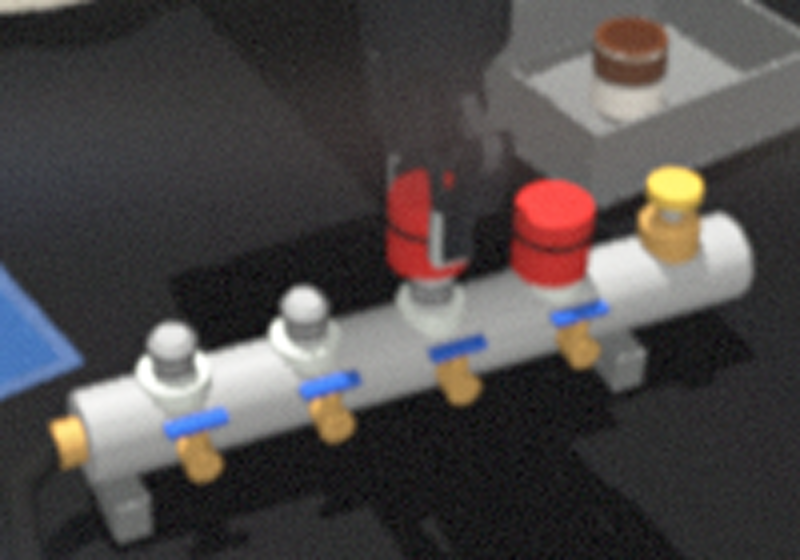

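{"op": "step_arm", "data": {
  "rows": [
    [2,0,-2,0,-0.002,0,30],
    [2,0,-6,0,-0.002,0,30],
    [2,0,-11,0,-0.002,0,30],
    [2,0,-16,0,-0.002,0,30],
    [2,0,-21,0,-0.002,0,30],
    [2,0,-26,0,-0.002,0,30],
    [2,0,-31,0,-0.002,0,30],
    [2,0,-32,0,-0.002,0,30]
  ]
}}

```text
clock: 24.85
eef_pos: [649.1, -22.9, 89.9]
tcp_rot: [2.209, 1.569, 2.089]
contact_force: [-15.6, 7.2, 41.5]
opening: 0.494
```

{"op": "step_arm", "data": {
  "rows": [
    [0,0,0,0,0,0,80],
    [0,0,0,0,0,0,80],
    [0,0,0,0,0,0,80],
    [0,0,10,0,0,0,80],
    [0,0,40,0,0,0,80],
    [0,0,80,0,0,0,80],
    [0,0,110,0,0,0,80],
    [0,0,110,0,0,0,80]
  ]
}}

```text
clock: 25.85
eef_pos: [650.9, -23.0, 203.2]
tcp_rot: [0.328, 1.566, 0.209]
contact_force: [-0.9, -0.5, -0.7]
opening: 0.934
```

```bash
python3 - <<'E'
from h import *
i,dd=snap('top','t13');s=r.sense(); print(s['eef_pos'],s['contact_force'],turn())
cv2.imwrite('pics/t13c.png',cv2.resize(i[180:350,230:510],None,fx=2.8,fy=2.8,interpolation=cv2.INTER_CUBIC)[:,:,::-1])
E
```

```text
[649.76190691 -23.01682263 201.30855697] [-0.18109745  0.08052404  0.24708959] [-0.0011  0.0017 -0.0003]
```

View pics/t13c.png

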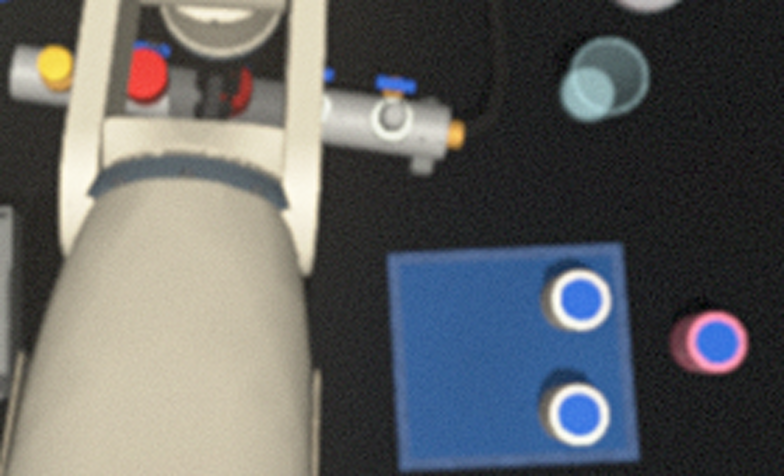

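{"op": "step_arm", "data": {
  "rows": [
    [-28,-50,0,0,0,0,82],
    [-56,-100,0,0,0,0,82],
    [-83,-150,0,0,0,0,82],
    [-111,-200,0,0,0,0,82],
    [-139,-250,-20,0,0,0,82],
    [-167,-300,-40,0,0,0,82],
    [-176,-321,-60,0,0,0,82],
    [-176,-321,-60,0,0,0,82]
  ]
}}

```text
clock: 26.9
eef_pos: [471.4, -344.3, 138.8]
tcp_rot: [2.219, 1.566, 2.096]
contact_force: [-0.4, 0.8, 0.6]
opening: 0.961
```

```bash
python3 - <<'E'
from h import *
im,d=snap('wrist','w14'); s=r.sense(); print(s['eef_pos'],s['opening'],turn())
E
```

```text
[ 472.64066365 -343.72131859  139.90799659] 0.9567432061676611 [-0.0031 -0.0006  0.0013]
```

View pics/w14.png

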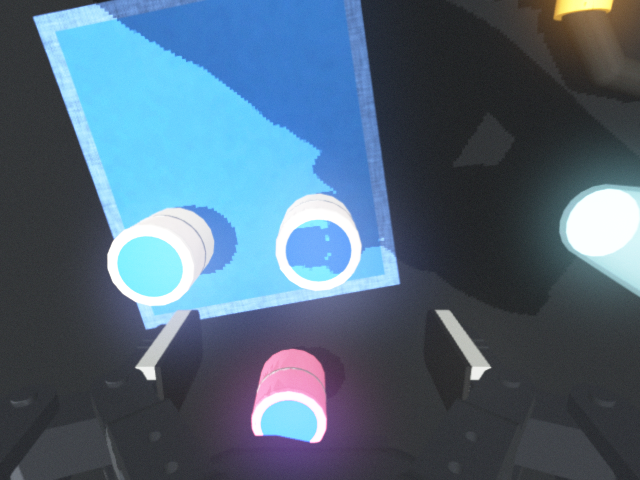

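```bash
python3 - <<'E'
from h import *
D=np.load('pics/w14.npz'); p,q=D['p'],D['q']
print(onplane('wrist',[(319,248.5),(151.5,262)],55,p,q).round(1))
E
```

```text
[[ 475.7 -344.4   55. ]
 [ 375.  -340.6   55. ]]
```

{"op": "step_arm", "data": {
  "rows": [
    [3,0,-25,-0.003,0,0.001,82],
    [3,0,-55,-0.003,0,0.001,82],
    [3,0,-85,-0.003,0,0.001,82],
    [3,0,-112,-0.003,0,0.001,82],
    [3,0,-126,-0.003,0,0.001,82],
    [3,0,-128,-0.003,0,0.001,82],
    [3,0,-128,-0.003,0,0.001,40],
    [3,0,-128,-0.003,0,0.001,40]
  ]
}}

```text
clock: 27.95
eef_pos: [476.3, -344.1, 13.2]
tcp_rot: [-0.785, 1.57, -0.905]
contact_force: [-1.2, 1.2, 4.3]
opening: 0.592
```

{"op": "step_arm", "data": {
  "rows": [
    [0,0,0,0,0,0,40],
    [0,0,0,0,0,0,40],
    [0,0,10,0,0,0,40],
    [0,0,40,0,0,0,40],
    [0,0,80,0,0,0,40],
    [0,0,120,0,0,0,40],
    [0,0,150,0,0,0,40],
    [0,0,150,0,0,0,40]
  ]
}}

```text
clock: 28.95
eef_pos: [477.7, -345.2, 166.3]
tcp_rot: [-0.554, 1.564, -0.674]
contact_force: [-0.0, 0.4, -1.4]
opening: 0.593
```

```bash
python3 - <<'E'
from h import *
snap('wrist','w15'); s=r.sense(); print(s['eef_pos'],s['opening'],turn())
E
```

```text
[ 476.8121129  -344.47762941  164.4731926 ] 0.5952609126681971 [0.0023 0.0027 0.0003]
```

View pics/w15.png

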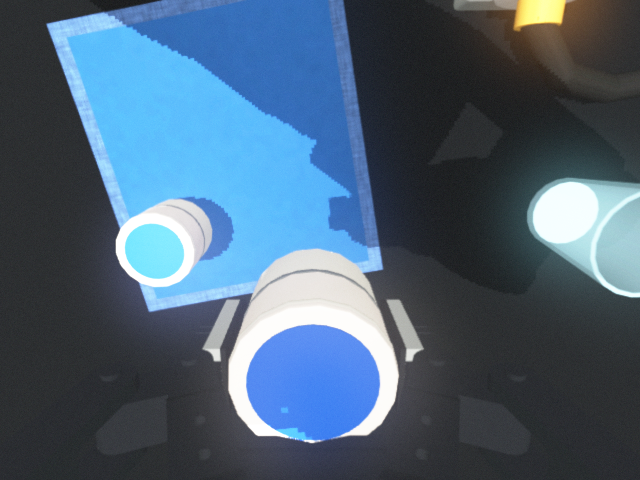

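```bash
python3 - <<'E'
from h import *
for t in (41,42,43): inhand('w15',(313,382),t)
inhand('w11',(313.5,360.5),32.5)
inhand('w7',(313,366.5),33.2)
D=np.load('pics/w3.npz'); 
E
```

```text
offset world from TCP [ 0.3 -1.1 41. ]
offset world from TCP [ 0.4 -0.4 42. ]
offset world from TCP [ 0.4  0.3 43. ]
offset world from TCP [ 0.6  0.3 32.5]
offset world from TCP [ 0.3 -1.4 33.2]
```

{"op": "step_arm", "data": {
  "rows": [
    [25,29,0,0.002,0.003,0,40],
    [55,62,0,0.002,0.003,0,40],
    [90,102,0,0.002,0.003,0,40],
    [125,141,0,0.002,0.003,0,40],
    [150,170,-5,0.002,0.003,0,40],
    [154,174,-20,0.002,0.003,0,40],
    [154,174,-37,0.002,0.003,0,40],
    [154,174,-42,0.002,0.003,0,40]
  ]
}}

```text
clock: 30.0
eef_pos: [628.6, -171.0, 119.9]
tcp_rot: [-3.137, 1.566, 3.024]
contact_force: [0.1, 0.8, -0.6]
opening: 0.595
```

```bash
python3 - <<'E'
from h import *
im,d=snap('scene','s16'); s=r.sense(); print(s['eef_pos'],s['contact_force'],turn())
cv2.imwrite('pics/s16c.png',cv2.resize(im[200:340,230:430],None,fx=4,fy=4,interpolation=cv2.INTER_CUBIC)[:,:,::-1])
E
```

```text
[ 628.83446986 -171.1937564   120.16834621] [ 0.07334389  0.11493798 -1.38397872] [-0.0004 -0.0038  0.0016]
```

View pics/s16c.png

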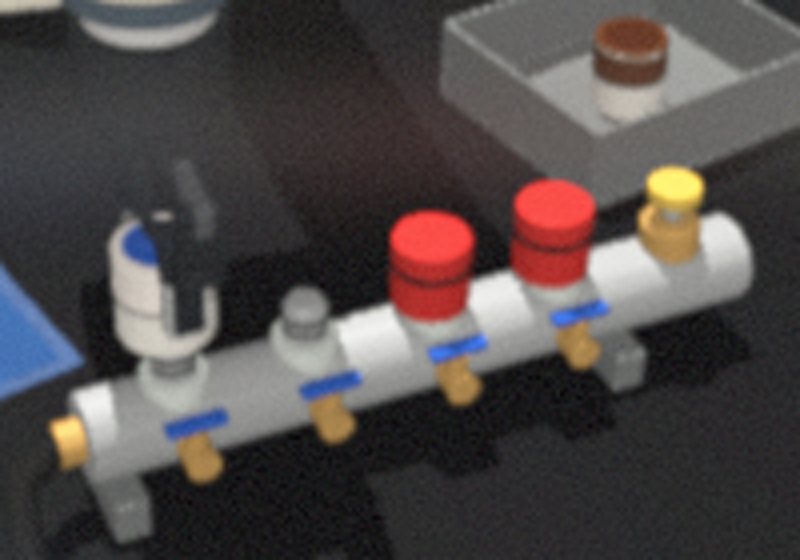

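{"op": "step_arm", "data": {
  "rows": [
    [2.4,0.6,-1,0,-0.004,0.001,40],
    [2.4,0.6,-5,0,-0.004,0.001,40],
    [2.4,0.6,-10,0,-0.004,0.001,40],
    [2.4,0.6,-15,0,-0.004,0.001,40],
    [2.4,0.6,-20,0,-0.004,0.001,40],
    [2.4,0.6,-25,0,-0.004,0.001,40],
    [2.4,0.6,-30,0,-0.004,0.001,40],
    [2.4,0.6,-31,0,-0.004,0.001,40]
  ]
}}

```text
clock: 31.05
eef_pos: [631.3, -170.5, 91.2]
tcp_rot: [1.219, 1.57, 1.099]
contact_force: [-9.3, 2.8, 25.6]
opening: 0.594
```

{"op": "step_arm", "data": {
  "rows": [
    [0,0,-2,0,0,0,40],
    [0,0,-2,0,0,0,40],
    [0,0,-2,0,0,0,40],
    [0,0,0,0,0,0,80],
    [0,0,0,0,0,0,80],
    [0,0,0,0,0,0,80],
    [0,0,30,0,0,0,80],
    [0,0,70,0,0,0,80]
  ]
}}

```text
clock: 32.05
eef_pos: [630.4, -170.3, 160.5]
tcp_rot: [2.83, 1.568, 2.71]
contact_force: [0.7, 0.3, -0.2]
opening: 0.94
```

{"op": "step_arm", "data": {
  "rows": [
    [-20,-20,20,0,0,0,82],
    [-60,-45,40,0,0,0,82],
    [-100,-70,40,0,0,0,82],
    [-140,-95,40,0,0,0,82],
    [-180,-120,20,0,0,0,82],
    [-220,-145,0,0,0,0,82],
    [-255,-170,-20,0,0,0,82],
    [-255,-170,-20,0,0,0,82]
  ]
}}

```text
clock: 33.05
eef_pos: [372.5, -340.6, 138.9]
tcp_rot: [2.722, 1.565, 2.598]
contact_force: [-0.1, 0.3, -0.1]
opening: 0.961
```

```bash
python3 - <<'E'
from h import *
snap('wrist','w17');im,d=snap('scene','s17'); s=r.sense(); print(s['eef_pos'],s['contact_force'],turn())
cv2.imwrite('pics/s17c.png',cv2.resize(im[200:340,230:430],None,fx=4,fy=4,interpolation=cv2.INTER_CUBIC)[:,:,::-1])
E
```

```text
[ 375.45365068 -340.54962789  140.42943836] [-0.52335567  0.33062246 -0.8826015 ] [-0.0014 -0.0025  0.0018]
```

View pics/s17c.png

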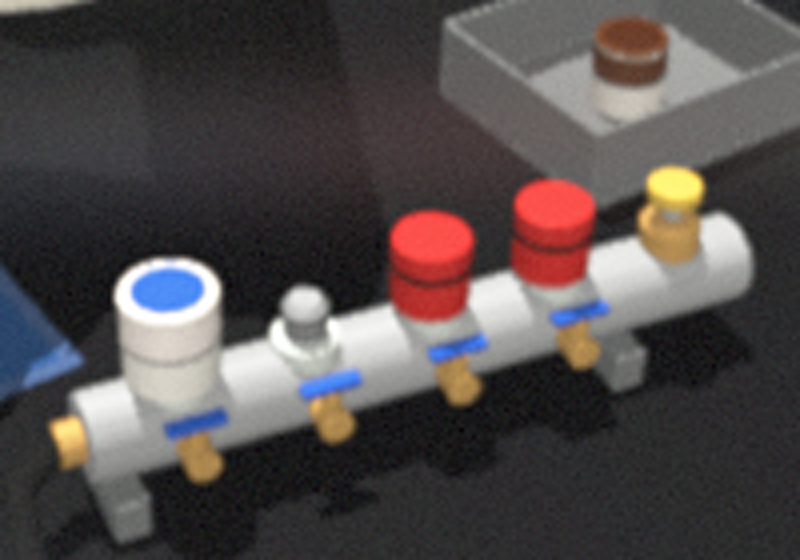

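View pics/w17.png

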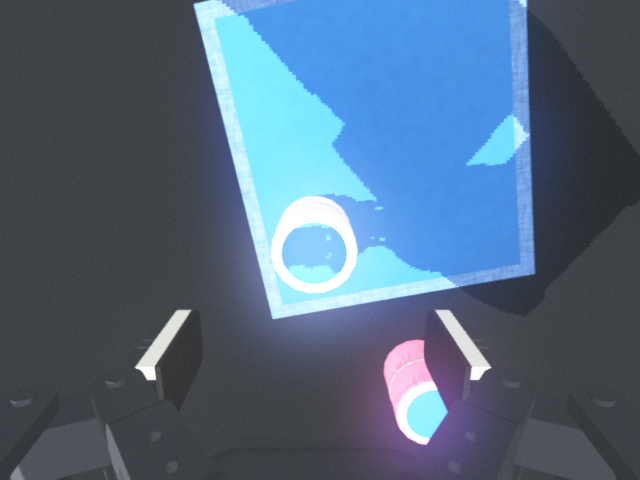

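```bash
python3 - <<'E'
from h import *
D=np.load('pics/w17.npz'); p,q=D['p'],D['q']
print(p,onplane('wrist',[(314.5,249.5),(430,412)],55,p,q).round(1), r.sense()['eef_pos'])
E
```

```text
[ 372.49545551 -340.64254619  138.89976702] [[ 373.7 -341.1   55. ]
 [ 436.9 -464.7   55. ]] [ 375.45365068 -340.54962789  140.42943836]
```

{"op": "step_arm", "data": {
  "rows": [
    [-1.5,0,-25,-0.001,-0.002,0.002,82],
    [-1.5,0,-55,-0.001,-0.002,0.002,82],
    [-1.5,0,-85,-0.001,-0.002,0.002,82],
    [-1.5,0,-112,-0.001,-0.002,0.002,82],
    [-1.5,0,-126,-0.001,-0.002,0.002,82],
    [-1.5,0,-128,-0.001,-0.002,0.002,82],
    [-1.5,0,-128,-0.001,-0.002,0.002,40],
    [-1.5,0,-128,-0.001,-0.002,0.002,40]
  ]
}}

```text
clock: 34.15
eef_pos: [374.5, -341.0, 13.6]
tcp_rot: [-0.64, 1.57, -0.76]
contact_force: [-0.3, 3.3, 10.4]
opening: 0.595
```

{"op": "step_arm", "data": {
  "rows": [
    [0,0,0,0,0,0,40],
    [0,0,0,0,0,0,40],
    [0,0,10,0,0,0,40],
    [0,0,40,0,0,0,40],
    [0,0,80,0,0,0,40],
    [0,0,120,0,0,0,40],
    [0,0,165,0,0,0,40],
    [0,0,165,0,0,0,40]
  ]
}}

```text
clock: 35.15
eef_pos: [376.2, -342.5, 182.5]
tcp_rot: [-0.624, 1.563, -0.744]
contact_force: [0.3, 0.1, -1.1]
opening: 0.594
```

```bash
python3 - <<'E'
from h import *
im,d=snap('wrist','w18'); s=r.sense(); print(s['eef_pos'],s['opening'],turn())
E
```

```text
[ 375.13854217 -341.61832517  180.36291715] 0.5964524863494762 [ 0.003   0.0033 -0.0002]
```

View pics/w18.png

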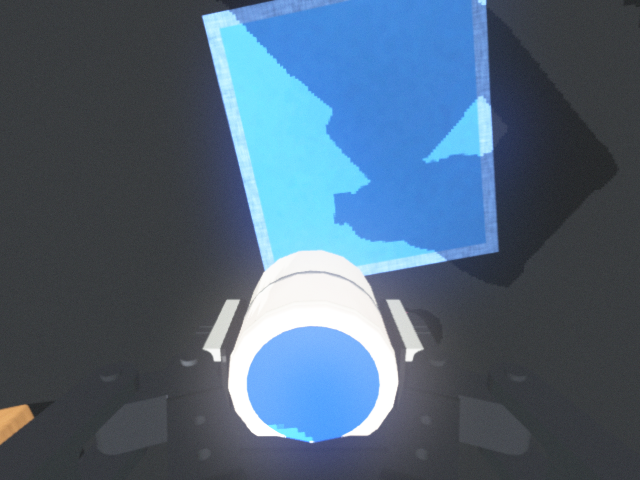

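{"op": "step_arm", "data": {
  "rows": [
    [38,35,0,0.003,0.003,0,40],
    [78,72,0,0.003,0.003,0,40],
    [120,111,0,0.003,0.003,0,40],
    [162,150,0,0.003,0.003,0,40],
    [204,189,0,0.003,0.003,0,40],
    [245,227,0,0.003,0.003,0,40],
    [265,246,-5,0.003,0.003,0,40],
    [265,246,-15,0.003,0.003,0,40]
  ]
}}

```text
clock: 36.2
eef_pos: [640.4, -94.4, 163.7]
tcp_rot: [-3.111, 1.57, 3.055]
contact_force: [0.6, -0.5, -0.1]
opening: 0.596
```

```bash
python3 - <<'E'
from h import *
s=r.sense(); print(s['eef_pos'],s['contact_force'],turn())
E
```

```text
[640.43088639 -94.38702372 163.74694431] [ 0.56430823 -0.51363895 -0.05689824] [-0.0001 -0.0011 -0.0023]
```

{"op": "step_arm", "data": {
  "rows": [
    [0,-1.5,-15,0,-0.001,-0.002,40],
    [0,-1.5,-30,0,-0.001,-0.002,40],
    [0,-1.5,-40,0,-0.001,-0.002,40],
    [0,-1.5,-42,0,-0.001,-0.002,40],
    [0,-1.5,-42,0,-0.001,-0.002,40],
    [0,-1.5,-42,0,-0.001,-0.002,40],
    [0,-1.5,-42,0,-0.001,-0.002,40],
    [0,-1.5,-42,0,-0.001,-0.002,40]
  ]
}}

```text
clock: 37.2
eef_pos: [640.6, -95.8, 122.0]
tcp_rot: [0.183, 1.57, 0.064]
contact_force: [0.2, -0.4, -1.1]
opening: 0.595
```

```bash
python3 - <<'E'
from h import *
im,d=snap('scene','s19'); s=r.sense(); print(s['eef_pos'],s['contact_force'],turn())
cv2.imwrite('pics/s19c.png',cv2.resize(im[200:340,230:430],None,fx=4,fy=4,interpolation=cv2.INTER_CUBIC)[:,:,::-1])
E
```

```text
[640.57115139 -95.88041668 121.97256028] [ 0.16048056  0.49580372 -1.09175756] [-0.      0.0003 -0.0003]
```

View pics/s19c.png

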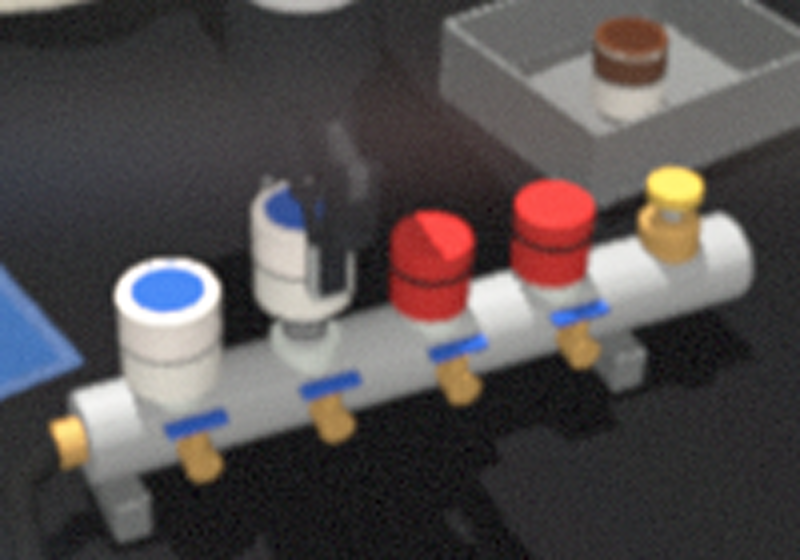

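The cartridge is centred over spigot 2, at about (303,320) in the crop. Pushing it down.

{"op": "step_arm", "data": {
  "rows": [
    [0,0,-4,0,0,0,40],
    [0,0,-8,0,0,0,40],
    [0,0,-13,0,0,0,40],
    [0,0,-18,0,0,0,40],
    [0,0,-23,0,0,0,40],
    [0,0,-28,0,0,0,40],
    [0,0,-32,0,0,0,40],
    [0,0,-33,0,0,0,40]
  ]
}}

```text
clock: 38.25
eef_pos: [640.4, -95.8, 91.5]
tcp_rot: [2.04, 1.571, 1.92]
contact_force: [-12.3, 2.7, 30.7]
opening: 0.595
```

{"op": "step_arm", "data": {
  "rows": [
    [0,0,-2,0,0,0,40],
    [0,0,-2,0,0,0,40],
    [0,0,-2,0,0,0,40],
    [0,0,0,0,0,0,80],
    [0,0,0,0,0,0,80],
    [0,0,0,0,0,0,80],
    [0,0,30,0,0,0,80],
    [0,0,70,0,0,0,80]
  ]
}}

```text
clock: 39.25
eef_pos: [639.6, -95.7, 160.8]
tcp_rot: [3.087, 1.568, 2.967]
contact_force: [1.3, -0.2, 0.3]
opening: 0.938
```

{"op": "step_arm", "data": {
  "rows": [
    [-10,5,40,0,0,0,82],
    [-50,20,70,0,0,0,82],
    [-100,30,80,0,0,0,82],
    [-150,40,80,0,0,0,82],
    [-200,40,80,0,0,0,82],
    [-240,40,80,0,0,0,82],
    [-260,40,80,0,0,0,82],
    [-260,40,80,0,0,0,82]
  ]
}}

```text
clock: 40.25
eef_pos: [379.4, -55.8, 241.1]
tcp_rot: [3.031, 1.569, 2.911]
contact_force: [1.0, 0.3, 0.1]
opening: 0.961
```

```bash
python3 - <<'E'
from h import *
im,d=snap('scene','s20'); i2,d2=snap('top','t20'); s=r.sense(); print(s['eef_pos'],s['clock'])
cv2.imwrite('pics/s20c.png',cv2.resize(im[200:340,230:430],None,fx=4,fy=4,interpolation=cv2.INTER_CUBIC)[:,:,::-1])
for n,x,y,z in [('1',631.2,-171,132),('2',640.2,-96.5,132),('3',649.1,-22,122),('4',658.1,52.4,122),('vent',667.3,129.4,114)]:
    for c,D in (('scene',d),('top',d2)):
        u=np.round(proj(c,[[x,y,z]])[0]).astype(int)
        g=np.array([(a,b) for a in range(u[0]-2,u[0]+3) for b in range(u[1]-2,u[1]+3)])
        print(n,c,u,np.median(deproj(c,g,D[g[:,1],g[:,0]]),0).round(1))
E
```

```text
[381.05588481 -55.8463845  241.27133829] 40.35
1 scene [271 272] [ 632.  -170.8  132. ]
1 top [373 218] [ 631.3 -171.2  132.6]
2 scene [305 263] [639.1 -95.8 131.3]
2 top [342 214] [639.3 -96.5 133.8]
3 scene [337 258] [647.5 -22.  121.2]
3 top [311 210] [649.9 -21.5 122.3]
4 scene [368 250] [658.3  52.7 120.9]
4 top [281 206] [658.   51.9 121.7]
vent scene [398 245] [666.7 131.5 111.8]
vent top [250 202] [667.7 129.4 114.5]
```

View pics/s20c.png

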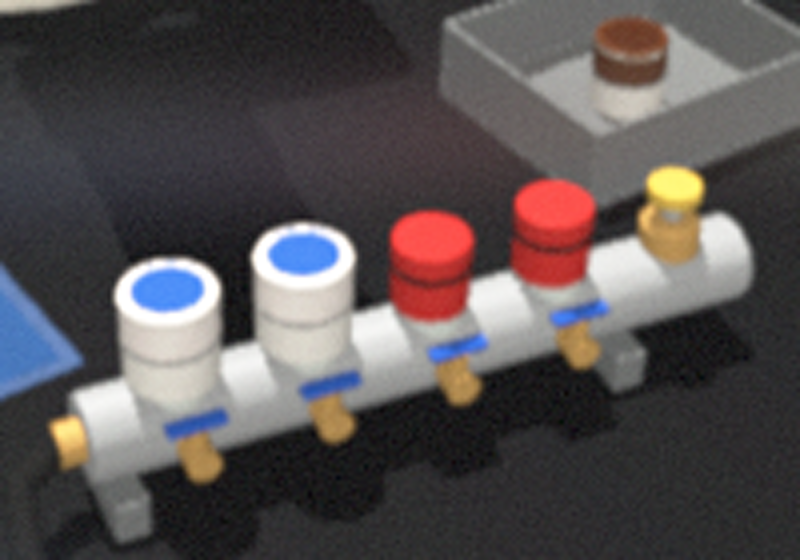

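View pics/t20.png

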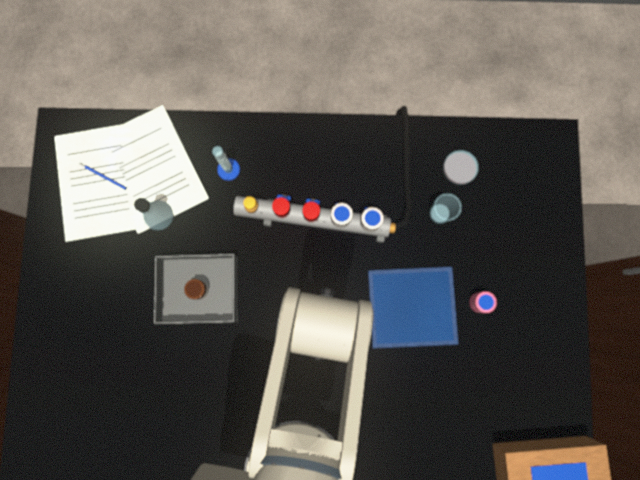

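View pics/s20.png

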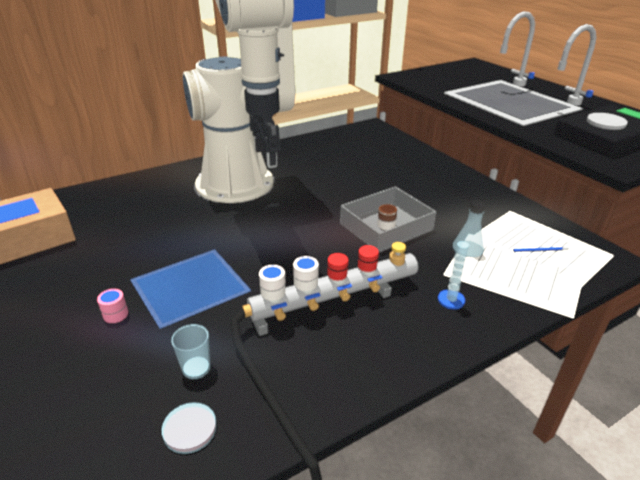

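Everything looks seated. Each fresh cartridge stopped about 1 mm above my estimate for fully home, and there's plenty of time left. I'll press their tops gently with closed fingers to check.

{"op": "step_arm", "data": {
  "rows": [
    [40,-6,0,0,0,0,0],
    [85,-13,0,0,0,0,0],
    [130,-20,0,0,0,0,0],
    [175,-27,0,0,0,0,0],
    [220,-34,-10,0,0,0,0],
    [250,-39,-40,0,0,0,0],
    [259,-40,-75,0,0,0,0],
    [259,-40,-92,0,0,0,0]
  ]
}}

```text
clock: 41.35
eef_pos: [640.5, -95.7, 146.1]
tcp_rot: [3.057, 1.567, 2.937]
contact_force: [-0.6, 0.9, -0.0]
opening: -0.002
```

```bash
python3 - <<'E'
from h import *
s=r.sense(); print(s['eef_pos'],s['contact_force'],turn(),s['opening'])
E
```

```text
[640.45155238 -95.70430549 146.10060797] [-0.60348867  0.87839546 -0.03761275] [-0.0008 -0.004  -0.0004] -0.0019022692672681992
```

{"op": "step_arm", "data": {
  "rows": [
    [0,0,-4,0,-0.004,0,0],
    [0,0,-8,0,-0.004,0,0],
    [0,0,-11,0,-0.004,0,0],
    [0,0,-13,0,-0.004,0,0],
    [0,0,-15,0,-0.004,0,0],
    [0,0,-16,0,-0.004,0,0],
    [0,0,-16,0,-0.004,0,0],
    [0,0,-16,0,-0.004,0,0]
  ]
}}

```text
clock: 42.35
eef_pos: [641.0, -95.8, 132.1]
tcp_rot: [0.427, 1.569, 0.308]
contact_force: [-3.5, 1.3, 12.3]
opening: 0.001
```

{"op": "step_arm", "data": {
  "rows": [
    [0,0,15,0,0,0,0],
    [0,0,20,0,0,0,0],
    [-5,-37,20,0,0,0,0],
    [-9,-75,20,0,0,0,0],
    [-9,-75,10,0,0,0,0],
    [-9,-75,3,0,0,0,0],
    [-9,-75,-1,0,0,0,0],
    [-9,-75,-2,0,0,0,0]
  ]
}}

```text
clock: 43.35
eef_pos: [632.6, -170.0, 132.1]
tcp_rot: [0.166, 1.568, 0.047]
contact_force: [-8.5, 0.9, 23.4]
opening: -0.002
```

{"op": "step_arm", "data": {
  "rows": [
    [0,0,-1,0,0,0,0],
    [0,0,-1,0,0,0,0],
    [0,0,0,0,0,0,0],
    [0,0,20,0,0,0,0],
    [0,0,60,0,0,0,0],
    [-40,0,90,0,0,0,0],
    [-90,0,110,0,0,0,0],
    [-140,0,110,0,0,0,0]
  ]
}}

```text
clock: 44.35
eef_pos: [492.5, -169.9, 244.8]
tcp_rot: [-0.054, 1.564, -0.172]
contact_force: [-1.3, 0.3, 0.3]
opening: -0.001
```

```bash
python3 - <<'E'
from h import *
im,d=snap('scene','s21'); s=r.sense(); print(s['eef_pos'],s['clock'])
cv2.imwrite('pics/s21c.png',cv2.resize(im[200:340,230:430],None,fx=4,fy=4,interpolation=cv2.INTER_CUBIC)[:,:,::-1])
E
```

```text
[ 485.56224232 -168.93709275  243.07014573] 44.4
```

View pics/s21c.png

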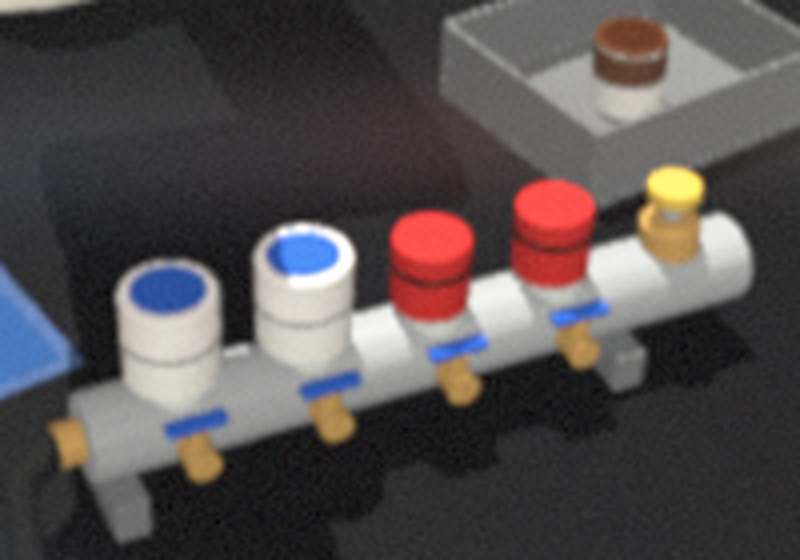

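Both tops read 132.1 mm against 132 nominal, so both cartridges are fully home. The arm is clear, so I'm handing in.

```bash
python3 -c "
from rig import order
print(order.sign_off())"
```

```text
the job is handed in; nothing more can be done
None
```

The filter change is finished and handed in at about 44 s of the 208 s allowed.

**What I did**
- **Vent:** I pressed the plunger first, to z ≈ 103.5 mm, about 12–17 N. That is past the 7.5 N spring, so it was on its stop. I held it there for over 1 s and it sprang back.
- **Spent cartridge:** the only one, on port 2, went into the grey tub and stands upright there.
- **Caps:** red caps are on ports 4 and 3.
- **Fresh cartridges:** the two from the pad are on ports 1 and 2.

**Last checks**
- **Fresh cartridges:** pressing on the tops stopped the fingers at 132.1 mm on both, against 132 mm nominal. This settled an earlier doubt: both had stopped about 1 mm above my estimate while still gripped.
- **Caps:** the cameras put the tops at about 121–122 mm, against 122 mm nominal. Each also stopped within about 0.3 mm of the height worked out from its grasp. I did not press them again from above.
- **Vent:** the top camera reads 114.5 mm, fully up. The scene camera read 111.8 mm, and I put that down to depth noise.
- **Bystanders:** the flask, beaker, measuring cylinder and pink look-alike look unmoved in the pictures. I saw no part knocked aside.

**Forces:** the wrist force briefly reached about 46 N when the jaws closed on the spent cartridge and about 42 N when the second cap seated. Both were through the fingers, not the gripper body, and well below 120 N.

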